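# Clear the stack off the size-card tray

### The job

Take the stack on the card tray apart and put each thing in its own place: the metal sizing ring flat over its upright post, the small sticker roll upright in the small round nest and the large roll upright in the large round nest. Only once the rolls are off the cards, draw the flat gauge with the black grip out from under them and lay it flat in the long cradle, lengthwise, either way round. Do not take the cards out of their tray: they stay where they are and end up lying flat on its floor.

Things in the scene. Friction and masses are not known exactly. Their poses are not given: they have to be found in the camera images.
- size_ring: Plain aluminium ring, 48 mm outside, 38 mm bore, 14 mm high; starts on the very top of the stack, lying on the small roll. Origin: centre of its underside, z up.
- roll_small: Smaller roll of stickers (white side, red top), a solid cylinder 53 mm across, 28 mm high, axis upright; starts second from the top, on the large roll. Origin: centre of its underside, z up.
- roll_large: Larger roll of stickers (brown side, green top), a solid cylinder 63 mm across, 28 mm high, axis upright; starts on the cards. Origin: centre of its underside, z up.
- cards: Banded pack of grey cards, a rigid block 65 (x) x 90 (y) x 21 mm, 0.14 to 0.28 kg, resting on the gauge inside the card tray. Origin: centre of its underside. When the gauge is drawn out the cards sink 5 mm to the tray's floor.
- gauge: Aluminium strip 116 (x) x 40 (y) x 5 mm, about 0.12 kg, with a black grip block on top centred at x = -38 mm: 34 mm long (x), 14 mm wide (y), top 27 mm above the underside. Origin: centre of the strip's underside, z up. It starts on the tray's floor, +x end under the cards, grip sticking out of the open front; free of the cards after about 65 mm along the tray's -x.
- card_tray: Fixed grey tray. Origin: underside, below the middle of the card space; -x is the open front. Floor 4 mm thick; card space 74 (x) x 98 (y) mm; walls 5 mm thick, top 26 mm above the table, at back and sides; in front two corner stops (front face at x = -42 mm) with a 58 mm gap for the gauge. The floor runs on as an apron to x = -96 mm.
- ring_post: Place of the ring: a plain metal disc 68 mm across and 6 mm high, fixed to the table, with an upright steel post 22 mm thick in its middle whose top is 33 mm above the table. Origin: centre of the underside.
- nest_small: Place of the small roll: the smaller of two shallow black round cups fixed to the table, 73 mm outside, 64 mm inside, rim 8 mm high, inner floor 3 mm above the table. Origin: centre of the underside.
- nest_large: Place of the large roll: the larger round cup, 87 mm outside, 78 mm inside, rim 8 mm high, inner floor 3 mm above the table. Origin: centre of the underside.
- gauge_cradle: Place of the gauge: a shallow black rectangular tray fixed to the table, 140 (x) x 64 (y) mm outside, 132 x 56 mm inside, rim 8 mm high, floor 4 mm thick. Origin: centre of the underside, x lengthwise.
Things that resemble listed ones, but are neither listed nor needed, are in the scene too. What is shaped like the ring_post but blue is not meant.

How it is judged:
By the outcome, as a careful person would: the job done as asked, in the order asked, and still so for the second after the job is handed in, with the robot touching nothing.
It also fails if it takes over 120 s, if anything falls off the work surface, if the arm or the gripper's body presses on something with over 40 N, if the wrist force passes 120 N, or if a joint passes its speed limit or range.

### The arm

A 6-joint arm with a two-finger parallel gripper is mounted at the origin on a cart in front of the work surface, level with it; the furniture and walls round the work are solid. World frame = base frame: x ahead of the robot, y to its left, z up, the work surface at z = 0. Lengths are in m, angles in rad, forces in N, time in s.
With the tool pointing down it reaches from about 0.375 to 0.9 m from the base axis. Payload 3.1 kg.
Tool frame: the origin (TCP) lies at the very end of the fingers, on their centre line; the grasp point (between the pads) lies 19 mm behind it; z points along the fingers, y is the line along which they close (so a half turn about z gives the same grasp; the last joint's range is limited). The gripper opens to 87 mm and grips with 3 to 60 N. Pads are 19 mm wide; open, the fingers measure 117 mm over their backs; the gripper's body (75 mm by 190 mm) begins 51 mm behind the grasp point.
Start: joints at [-1.415, 0.527, 1.433, -0, 1.181, -0.178], TCP at [0.205, -0.59, 0.223] pointing down, gripper open.
Joint ranges: [-3.08, 3.08], [-0.75, 2.2], [0.22, 2.44], [-1.43, 4.57], [0, 2.65], [-2.85, 2.85]. Speed limits (rad/s): [2.79, 2.79, 3.14, 3.14, 3.14, 3.14].

### API

Orientations are given as a unit quaternion [x, y, z, w].
In Python, from rig import status, viewer, robot gives the robot as it stands.
- The arm moves only by the tool arm_command, never from a script. Its arguments are lists of equal length, an entry for each row: "delta_rot": the turn, a rotation vector about the tool's x, y, z in degrees, a list of three; "delta_pos": the shift along the tool's x, y, z in m, a list of three; "gripper": the closure, from -1 (fully open) to 1 (shut). In form: {"delta_rot": [[rx, ry, rz], ...], "delta_pos": [[dx, dy, dz], ...], "gripper": [gripper, ...]}. A call has 1 to 12 rows; each row is the pose to reach, as a shift and turn from the pose commanded when the call began, along the tool's axes at that moment; what a row does not reach only later rows make up. A row lasts 1/12 s, in which the tool goes at most 41.7 mm and 7.16 degrees, less where a joint would pass 70% of its speed; a pose out of reach is approached as far as the arm can. A call with a gripper value outside its range is refused whole. The fingers move at their own pace and stop on an object; "grip_force" is the grip in N (left out, the last holds). Time passes only in rows, so rows that repeat a pose let the fingers close. It gives the time, the measured TCP pose, the force, the opening and the grip force at its end, in the units of the state.
- status.get_obs(): the state, without advancing time (a new reading comes with each control period).
- viewer.camera(name): name is "scene" or "side" or "wrist"; returns a dict with "pixels" (384x512x3 uint8, blue, green, red), "fx", "fy", "cx", "cy" (pixels), "pose" (4x4, takes a point from camera to world coordinates); the wrist camera has in their place "mount" (4x4, takes a point from camera to tool coordinates, whose origin is the TCP and whose axes are the flange's). Camera axes: x right, y down, z forward; pixel columns grow to the right and rows downward; lengths in m; the calibration is good to about 2 mm. The wrist camera is an equidistant fisheye: a pixel r from the principal point sees the ray r / f radians off the axis. A picture is of the moment at which its call begins: read the wrist's pose just before it. There is no depth.
- robot.hand_in(): hands the job in; it is judged then, once.
The state is a dict: "time": time; "q": joint angles; "joint_velocities": joint speeds; "joint_torque": joint torques, N m; "position": TCP position; "tool_rot": TCP orientation; "ft_force": force on the tool from outside, world axes, zero at the start; "moment": the same for the moment, N m; "grip_width": finger opening in m; "grip_force": force on a finger pad.
Only numpy, scipy, OpenCV 4.12 (cv2) and the standard library are available. Lean on these libraries where they do the work, as an engineer would, in place of code of your own. Each camera call takes 0.05 s, during which the arm holds its last target. There are 200 camera calls.

## Working session

There is one attempt and no reset: what is moved stays moved. The work goes in short steps, Python scripts to look and compute and a tool call to move; the robot and the scene stay as the last step left them, time stands still between calls to the robot, and variables do not carry over. Pictures are saved under pics/ and viewed, at most 16 in all, crops included, and the job is handed in when it is done.

Besides the shell and the picture viewer there is one more tool, called after ">>>" as name(argument=value, ...), one argument or row to a line, values as JSON. arm_command: Moves the arm, as the interface text tells. Its arguments: {"type":"object","properties":{"delta_rot":{"type":"array","items":{"type":"array","items":{"type":"number"}}},"delta_pos":{"type":"array","items":{"type":"array","items":{"type":"number"}}},"gripper":{"type":"array","items":{"type":"number"}},"grip_force":{"type":"number"}},"required":["delta_rot","delta_pos","gripper"]}

```bash
mkdir -p pics; ls; python3 - <<'E'
from rig import status, viewer, robot
import cv2,numpy as np
o=status.get_obs();print({k:np.round(v,3) for k,v in o.items()})
for n in("scene","side"):
    c=viewer.camera(n);cv2.imwrite(f"pics/{n}0.png",c["pixels"]);print(n,c["fx"],c["cx"],c["cy"],np.round(c["pose"],3).tolist())
    np.savez(f"pics/{n}0.npz",**c)
c=viewer.camera("wrist");cv2.imwrite("pics/wrist0.png",c["pixels"]);print(c["fx"],c["cx"],c["cy"],np.round(c["mount"],3).tolist())
E
```

```text
pics
{'time': np.float64(0.0), 'q': array([-1.416,  0.528,  1.434, -0.   ,  1.181, -0.178]), 'joint_velocities': array([-0.001, -0.001,  0.   , -0.001, -0.   , -0.001]), 'joint_torque': array([-1.0000e-03, -4.4005e+01, -1.7659e+01,  6.3000e-02,  5.8000e-02,
       -0.0000e+00]), 'position': array([ 0.205, -0.59 ,  0.222]), 'tool_rot': array([ 0.986,  0.166,  0.   , -0.001]), 'ft_force': array([ 0.441, -0.407, -0.115]), 'moment': array([-0.009, -0.001,  0.02 ]), 'grip_force': np.float64(0.0), 'grip_width': np.float64(0.087)}
scene 488.32957976799054 261.44738516210396 194.05192841119324 [[-0.667, -0.544, 0.509, -0.161], [-0.745, 0.486, -0.457, 0.534], [0.001, -0.684, -0.73, 1.112], [0.0, 0.0, 0.0, 1.0]]
side 369.752556902055 255.44495561935034 192.54042664352198 [[-0.88, -0.278, 0.386, 0.151], [-0.475, 0.544, -0.691, 0.579], [-0.018, -0.791, -0.611, 0.691], [0.0, 0.0, 0.0, 1.0]]
297.3186396354542 252.78217180155863 194.93121553819063 [[-0.0, -0.958, -0.287, 0.079], [1.0, -0.0, -0.0, 0.0], [-0.0, -0.287, 0.958, -0.162], [0.0, 0.0, 0.0, 1.0]]
```

View pics/scene0.png

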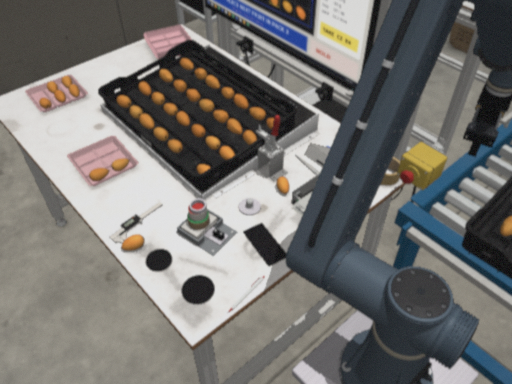

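View pics/side0.png

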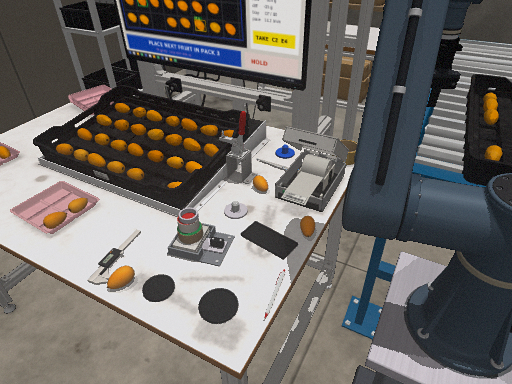

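The side view shows the stack at (188,225) on the tray, the grip at about (215,243) and the ring post at (235,208). The nests are at (158,288) and (218,305), the cradle at (269,238), and the blue decoy post at (285,152).

```bash
cat > h.py <<'E'
import numpy as np,cv2
from rig import status,viewer
from scipy.spatial.transform import Rotation as R
def ray(c,uv,pose=None):
    uv=np.atleast_2d(uv).astype(float);x=(uv[:,0]-c["cx"])/c["fx"];y=(uv[:,1]-c["cy"])/c["fy"]
    if pose is None: d=np.c_[x,y,np.ones(len(x))];pose=np.array(c["pose"])
    else:
        r=np.hypot(x,y)+1e-12;d=np.c_[x/r*np.sin(r),y/r*np.sin(r),np.cos(r)]
    return pose[:3,3],d@pose[:3,:3].T
def plane(c,uv,z,pose=None):
    o,d=ray(c,uv,pose);return o+d*((z-o[2])/d[:,2])[:,None]
def toolpose():
    o=status.get_obs();T=np.eye(4);T[:3,:3]=R.from_quat(o["tool_rot"]).as_matrix();T[:3,3]=o["position"];return T
def wrist():
    T=toolpose();c=viewer.camera("wrist");return c,T@np.array(c["mount"])
def blobs(m,amin=60):
    return [k for k in cv2.findContours(m.astype(np.uint8),cv2.RETR_EXTERNAL,cv2.CHAIN_APPROX_NONE)[0] if cv2.contourArea(k)>amin]
def load(n): return dict(np.load(n))
E
python3 - <<'E'
from h import *
tiles=[]
for n in("scene","side"):
    c=load(f"pics/{n}0.npz");p=c["pixels"];hsv=cv2.cvtColor(p,cv2.COLOR_BGR2HSV)
    m=p.max(2)<60
    for k in blobs(m,150):
        w=plane(c,k[:,0],0.008)[:,:2]
        if w[:,0].min()<.1 or w[:,0].max()>.9 or np.ptp(w,0).max()>.3: continue
        r=cv2.minAreaRect((w*1000).astype(np.float32));u=k[:,0].mean(0)
        print(n,u.round(),np.round(r[0]),np.round(r[1]),round(r[2],1))
    for nm,mm,z in(("red",((hsv[...,0]<8)|(hsv[...,0]>172))&(hsv[...,1]>120),.09),("green",(abs(hsv[...,0].astype(int)-60)<20)&(hsv[...,1]>80),.06)):
        for k in blobs(mm,8):
            print(n,nm,k[:,0].mean(0).round(1),cv2.contourArea(k),plane(c,[k[:,0].mean(0)],z).round(3))
    x,y=(170,190) if n=="scene" else (155,190)
    tiles.append(cv2.resize(p[y:y+75,x:x+100],(800,600),interpolation=cv2.INTER_CUBIC)[:, :])
cv2.imwrite("pics/z1.png",cv2.resize(np.vstack(tiles),(400,600)) if 0 else cv2.resize(np.hstack(tiles),(800,300)))
E
```

```text
scene [198. 289.] [466. 194.] [80. 79.] 48.2
scene [159. 260.] [614. 218.] [63. 66.] 55.4
scene [266. 245.] [458. -38.] [ 63. 138.] 79.6
scene [321. 216.] [ 426. -235.] [ 29. 272.] 25.9
scene [349. 153.] [ 559. -509.] [ 32. 264.] 24.8
scene [329. 102.] [ 797. -660.] [103. 241.] 65.3
scene red [197.5 205.5] 36.0 [[0.638 0.057 0.09 ]]
scene red [406.8 176.4] 104.5 [[ 0.318 -0.476  0.09 ]]
scene red [275.9 125.1] 101.5 [[ 0.752 -0.35   0.09 ]]
scene green [198. 220.] 25.0 [[0.617 0.075 0.06 ]]
side [218. 306.] [464. 196.] [84. 86.] 27.7
side [158. 288.] [610. 219.] [69. 74.] 42.5
side [269. 239.] [458. -35.] [ 68. 142.] 79.9
side [249. 124.] [ 804. -587.] [ 69. 283.] 26.1
side red [188.  215.2] 41.0 [[0.635 0.056 0.09 ]]
side red [241.9 122.7] 120.5 [[ 0.763 -0.433  0.09 ]]
side green [190.1 230.7] 44.0 [[0.619 0.075 0.06 ]]
side green [197.9  17.2] 16.0 [[ 1.921 -1.79   0.06 ]]
side green [142.6   4.1] 17.5 [[ 2.63  -1.988  0.06 ]]
```

View pics/z1.png

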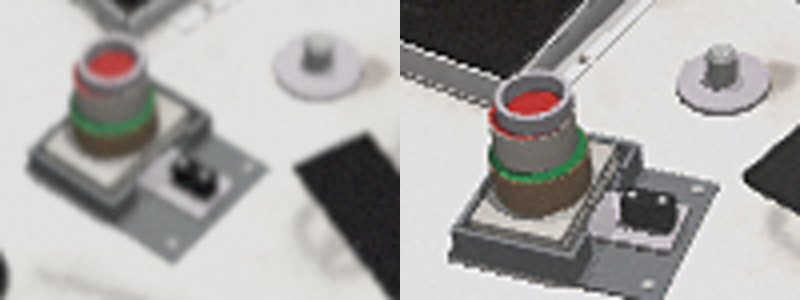

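>>> arm_command(
  delta_rot=[
    [0,0,0],
    [0,0,0],
    [0,0,0],
    [0,0,0],
    [0,0,0],
    [0,0,0],
    [0,0,0],
    [0,0,0],
    [0,0,0],
    [0,0,0],
    [0,0,0],
    [0,0,0],
  ],
  delta_pos=[
    [0.01,-0.01,-0.03],
    [0.03,-0.03,-0.06],
    [0.06,-0.05,-0.09],
    [0.09,-0.08,-0.108],
    [0.12,-0.106,-0.108],
    [0.15,-0.133,-0.108],
    [0.18,-0.16,-0.108],
    [0.21,-0.186,-0.108],
    [0.24,-0.212,-0.108],
    [0.27,-0.239,-0.108],
    [0.3,-0.265,-0.108],
    [0.33,-0.292,-0.108],
  ],
  gripper=[-1,-1,-1,-1,-1,-1,-1,-1,-1,-1,-1,-1],
)

```text
time: 1.15
position: [0.4214, -0.2046, 0.3305]
tool_rot: [0.986, 0.166, 0.0, 0.0]
ft_force: [0.9, -0.5, -0.4]
grip_width: 0.087
grip_force: 0.0
```

>>> arm_command(
  delta_rot=[
    [0,0,0],
    [0,0,0],
    [0,0,0],
    [0,0,0],
    [0,0,0],
    [0,0,0],
    [0,0,0],
    [0,0,0],
    [0,0,0],
    [0,0,0],
  ],
  delta_pos=[
    [0.03,-0.027,0],
    [0.06,-0.053,0],
    [0.09,-0.08,0],
    [0.12,-0.106,0],
    [0.15,-0.133,0],
    [0.18,-0.16,0],
    [0.2,-0.178,0],
    [0.211,-0.187,0],
    [0.211,-0.187,0],
    [0.211,-0.187,0],
  ],
  gripper=[-1,-1,-1,-1,-1,-1,-1,-1,-1,-1],
)

```text
time: 1.98
position: [0.5586, 0.0392, 0.3301]
tool_rot: [0.986, 0.167, -0.001, 0.0]
ft_force: [-0.5, 0.2, 0.7]
grip_width: 0.0871
grip_force: 0.0
```

```bash
python3 - <<'E'
from h import *
print(status.get_obs()["time"],toolpose().round(4).tolist())
c,P=wrist();cv2.imwrite("pics/w1.png",c["pixels"]);np.savez("pics/w1.npz",P=P,**c)
E
```

```text
1.9833 [[0.9444, 0.3288, -0.0015, 0.5586], [0.3288, -0.9444, -0.0009, 0.0392], [-0.0017, 0.0003, -1.0, 0.3301], [0.0, 0.0, 0.0, 1.0]]
```

View pics/w1.png

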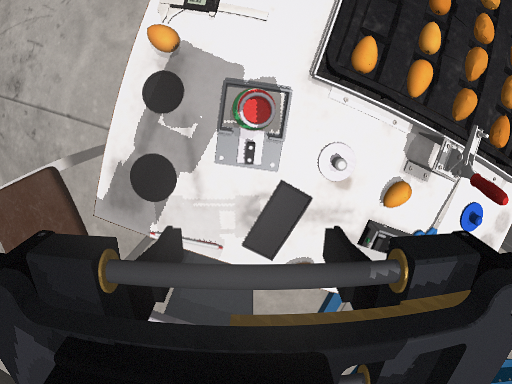

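The wrist view shows ring and rolls at (257,108), grip (249,150), post (338,162), small nest (163,92), large nest (153,177), cradle (277,220).

```bash
python3 - <<'E'
from h import *
c=load("pics/w1.npz");P=c["P"];p=c["pixels"];hsv=cv2.cvtColor(p,cv2.COLOR_BGR2HSV)
for k in blobs(p.max(2)<75,60):
    u=k[:,0].mean(0)
    if u[1]>262 or not 120<u[0]<330: continue
    z=.031 if cv2.contourArea(k)<500 else .008
    w=plane(c,k[:,0],z,P)[:,:2]*1000
    r=cv2.minAreaRect(w.astype(np.float32));print("dark",u.round(),np.round(r[0],1),np.round(r[1],1),round(r[2],1),np.round(cv2.minEnclosingCircle(w.astype(np.float32)),1) if 0 else "")
h,s=hsv[...,0].astype(int),hsv[...,1]
for nm,m,z in(("red",((h<8)|(h>172))&(s>100),.086),("green",(abs(h-60)<25)&(s>60),.058)):
    for k in blobs(m,20):
        u=k[:,0].mean(0)
        if abs(u[0]-257)<30 and abs(u[1]-108)<30:
            w=plane(c,k[:,0],z,P)[:,:2]*1000;q=cv2.minEnclosingCircle(w.astype(np.float32));print(nm,u,np.round(q[0],1),round(q[1],1),np.ptp(w,0))
cv2.imwrite("pics/z2.png",cv2.resize(p[70:195,205:365],(800,625),interpolation=cv2.INTER_CUBIC)[:600])
E
```

```text
dark [276. 220.] [463.  -37.8] [ 64.  137.7] 79.7 
dark [153. 177.] [468.5 192.6] [83.  86.2] 61.6 
dark [250. 154.] [566.3  46.9] [34.1 12.7] 13.3 
dark [284. 115.] [639.4  17.9] [72.2  6.1] 9.8 
dark [163.  92.] [615.9 216.2] [70.8 70.3] 16.1 
dark [196.   6.] [765.6 208.4] [21.3 76.9] 10.5 
red [256.66233766 109.71428571] [632.7  59.4] 19.0 [37.17238471 37.61262587]
red [252.33333333  96.64583333] [637.3  62.6] 25.0 [39.4356225  43.16523191]
green [242.76229508 111.68852459] [632.5  64.1] 30.7 [57.65427812 50.22335075]
```

View pics/z2.png

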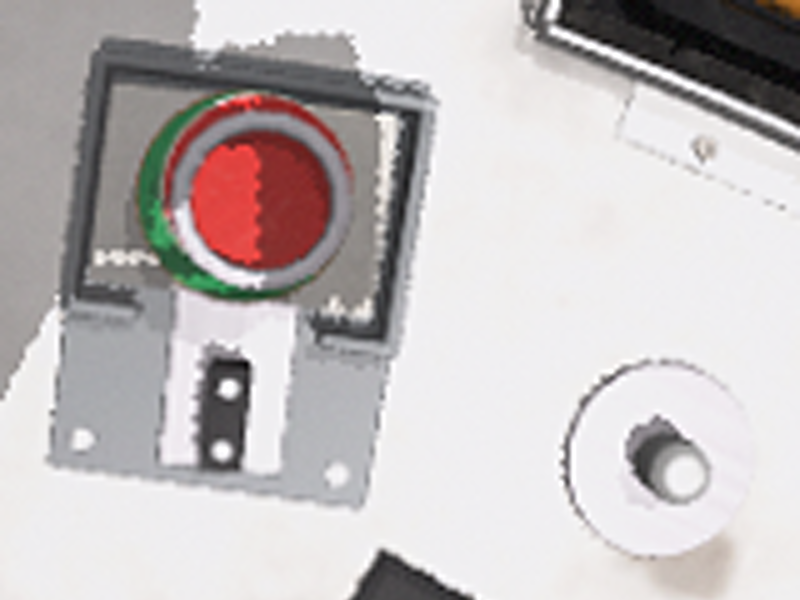

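```bash
python3 - <<'E'
from h import *
c=load("pics/w1.npz");P=c["P"]
T=P@np.linalg.inv(np.array(c["mount"]))
for n,u,z in(("ring",(256.4,109.6),.1),("posttop",(341.4,165),.033),("disc",(337,161.6),.006)):
    w=plane(c,[u],z,P)[0];print(n,w.round(4),"tool delta",(T[:3,:3].T@(w-T[:3,3])).round(4))
E
```

```text
ring [0.633  0.0599 0.1   ] tool delta [0.0775 0.0048 0.2299]
posttop [ 0.5977 -0.0991  0.033 ] tool delta [-0.008   0.1434  0.2971]
disc [ 0.5983 -0.0991  0.006 ] tool delta [-0.0073  0.1435  0.3241]
```

>>> arm_command(
  delta_rot=[
    [0,0,0],
    [0,0,0],
    [0,0,0],
    [0,0,0],
    [0,0,0],
    [0,0,0],
    [0,0,0],
    [0,0,0],
    [0,0,0],
    [0,0,0],
  ],
  delta_pos=[
    [0.03,0.002,0.01],
    [0.055,0.003,0.04],
    [0.0775,0.005,0.07],
    [0.0775,0.005,0.1],
    [0.0775,0.005,0.13],
    [0.0775,0.005,0.16],
    [0.0775,0.005,0.185],
    [0.0775,0.005,0.195],
    [0.0775,0.005,0.2],
    [0.0775,0.005,0.2],
  ],
  gripper=[-1,-1,-1,-1,-1,-1,-1,-1,-1,-1],
)

```text
time: 2.87
position: [0.6335, 0.0587, 0.1302]
tool_rot: [0.986, 0.165, -0.001, -0.0]
ft_force: [0.1, 0.7, -0.4]
grip_width: 0.0869
grip_force: 0.0
```

```bash
python3 - <<'E'
from h import *
print(toolpose()[:3,3].round(4))
c,P=wrist();cv2.imwrite("pics/w2.png",c["pixels"]);np.savez("pics/w2.npz",P=P,**c)
E
```

```text
[0.6335 0.0587 0.1302]
```

View pics/w2.png

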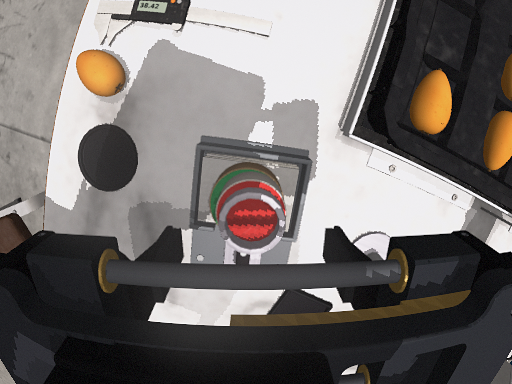

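Ring centre is near (251,220), between the fingers at (165,250) and (340,250).

```bash
python3 - <<'E'
from h import *
c=load("pics/w2.npz");P=c["P"];T=P@np.linalg.inv(np.array(c["mount"]))
for n,u,z in(("ring",(251.5,220),.1),):
    w=plane(c,[u],z,P)[0];print(n,w.round(4),"tool delta",(T[:3,:3].T@(w-T[:3,3])).round(4))
E
```

```text
ring [0.6363 0.0605 0.1   ] tool delta [ 0.0032 -0.0008  0.0302]
```

>>> arm_command(
  delta_rot=[
    [0,0,0],
    [0,0,0],
    [0,0,0],
    [0,0,0],
    [0,0,0],
    [0,0,0],
    [0,0,0],
    [0,0,0],
    [0,0,0],
    [0,0,0],
    [0,0,0],
    [0,0,0],
  ],
  delta_pos=[
    [0.002,0,0.015],
    [0.002,0,0.03],
    [0.002,0,0.041],
    [0.002,0,0.041],
    [0.002,0,0.041],
    [0.002,0,0.041],
    [0.002,0,0.041],
    [0.002,0,0.041],
    [0.002,0,0.041],
    [0.002,0,0.041],
    [0.002,0,0.041],
    [0.002,0,0.041],
  ],
  gripper=[-1,-1,-1,-1,0,0.5,0.5,0.5,0.5,0.5,0.5,0.5],
  grip_force=15,
)

```text
time: 3.92
position: [0.6359, 0.0606, 0.0898]
tool_rot: [0.986, 0.166, 0.0, 0.0]
ft_force: [0.4, -0.4, 1.5]
grip_width: 0.0477
grip_force: 15.0
```

>>> arm_command(
  delta_rot=[
    [0,0,0],
    [0,0,0],
    [0,0,0],
    [0,0,0],
    [0,0,0],
    [0,0,0],
    [0,0,0],
    [0,0,0],
    [0,0,0],
    [0,0,0],
    [0,0,0],
    [0,0,0],
  ],
  delta_pos=[
    [0,0,-0.02],
    [0,0,-0.04],
    [-0.01,0.016,-0.045],
    [-0.025,0.04,-0.045],
    [-0.045,0.07,-0.045],
    [-0.065,0.1,-0.045],
    [-0.08,0.126,-0.045],
    [-0.088,0.139,-0.03],
    [-0.088,0.139,0],
    [-0.088,0.139,0.025],
    [-0.088,0.139,0.03],
    [-0.088,0.139,0.03],
  ],
  gripper=[0.5,0.5,0.5,0.5,0.5,0.5,0.5,0.5,0.5,0.5,0.5,0.5],
)

```text
time: 4.92
position: [0.5964, -0.099, 0.0576]
tool_rot: [0.986, 0.166, -0.002, -0.001]
ft_force: [-0.9, -0.5, 0.2]
grip_width: 0.0475
grip_force: 15.0
```

```bash
python3 - <<'E'
from h import *
o=status.get_obs();print(o["time"],o["position"].round(4),o["grip_width"])
c,P=wrist();np.savez("pics/w3.npz",P=P,**c)
a=c["pixels"][180:300,160:352]
s=viewer.camera("side");np.savez("pics/s3.npz",**s)
b=s["pixels"][165:255,160:304]
cv2.imwrite("pics/z3.png",np.vstack([cv2.resize(a,(480,300),interpolation=cv2.INTER_CUBIC),cv2.resize(b,(480,300),interpolation=cv2.INTER_CUBIC)]))
E
```

```text
4.9167 [ 0.5964 -0.099   0.0576] 0.047523033408285495
```

View pics/z3.png

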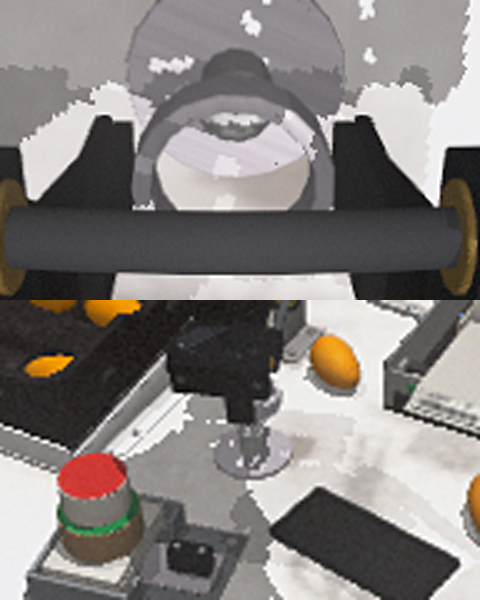

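```bash
python3 - <<'E'
from h import *
c=load("pics/w3.npz");P=c["P"];T=P@np.linalg.inv(np.array(c["mount"]))
for n,u,z in(("ring",(252.8,250.8),.068),("postfar",(254,180+140*.4),.033),("disctop",(254,180-2*.4),.006),("discL",(160+126*.4,180+62*.4),.006),("discR",(160+344*.4,180+62*.4),.006)):
    w=plane(c,[u],z,P)[0];print(n,w.round(4),"tool delta",(T[:3,:3].T@(w-T[:3,3])).round(4))
E
```

```text
ring [ 0.5967 -0.099   0.068 ] tool delta [ 0.0002  0.0001 -0.0104]
postfar [ 0.5905 -0.1019  0.033 ] tool delta [-0.0064  0.0009  0.0246]
disctop [ 0.6222 -0.0909  0.006 ] tool delta [0.0272 0.001  0.0514]
discL [ 0.5923 -0.066   0.006 ] tool delta [ 0.0071 -0.0323  0.0516]
discR [ 0.6142 -0.1289  0.006 ] tool delta [0.0072 0.0343 0.0514]
```

>>> arm_command(
  delta_rot=[
    [0,0,0],
    [0,0,0],
    [0,0,0],
    [0,0,0],
    [0,0,0],
    [0,0,0],
    [0,0,0],
    [0,0,0],
  ],
  delta_pos=[
    [0.004,0.001,0],
    [0.004,0.001,0.01],
    [0.004,0.001,0.02],
    [0.004,0.001,0.03],
    [0.004,0.001,0.038],
    [0.004,0.001,0.044],
    [0.004,0.001,0.047],
    [0.004,0.001,0.047],
  ],
  gripper=[0.5,0.5,0.5,0.5,0.5,0.5,0.5,0.5],
)

```text
time: 5.68
position: [0.6015, -0.0989, 0.0113]
tool_rot: [0.986, 0.166, -0.001, -0.001]
ft_force: [0.7, -0.1, -1.6]
grip_width: 0.0476
grip_force: 15.0
```

>>> arm_command(
  delta_rot=[
    [0,0,0],
    [0,0,0],
    [0,0,0],
    [0,0,0],
    [0,0,0],
    [0,0,0],
    [0,0,0],
    [0,0,0],
    [0,0,0],
    [0,0,0],
  ],
  delta_pos=[
    [0,0,0.001],
    [0,0,0.001],
    [0,0,0.001],
    [0,0,0.001],
    [0,0,0.001],
    [0,0,-0.02],
    [0,0,-0.05],
    [0,0,-0.085],
    [0,0,-0.12],
    [0,0,-0.15],
  ],
  gripper=[0.5,0,-1,-1,-1,-1,-1,-1,-1,-1],
)

```text
time: 6.52
position: [0.6026, -0.0992, 0.1651]
tool_rot: [0.986, 0.166, 0.001, 0.0]
ft_force: [0.5, -1.0, 1.0]
grip_width: 0.0854
grip_force: 0.0
```

>>> arm_command(
  delta_rot=[
    [0,0,0],
    [0,0,0],
    [0,0,0],
    [0,0,0],
    [0,0,0],
    [0,0,0],
    [0,0,0],
    [0,0,0],
    [0,0,0],
  ],
  delta_pos=[
    [0.01,-0.02,0],
    [0.025,-0.045,0],
    [0.04,-0.07,0],
    [0.06,-0.1,0],
    [0.075,-0.125,0],
    [0.084,-0.14,0.02],
    [0.084,-0.14,0.025],
    [0.084,-0.14,0.025],
    [0.084,-0.14,0.025],
  ],
  gripper=[-1,-1,-1,-1,-1,-1,-1,-1,-1],
)

```text
time: 7.27
position: [0.6353, 0.0601, 0.1373]
tool_rot: [0.986, 0.166, -0.001, 0.0]
ft_force: [-0.4, -0.1, 0.3]
grip_width: 0.087
grip_force: 0.0
```

```bash
python3 - <<'E'
from h import *
o=status.get_obs();print(o["time"],o["position"].round(4),o["grip_width"],o["ft_force"].round(1))
c,P=wrist();np.savez("pics/w4.npz",P=P,**c);T=P@np.linalg.inv(np.array(c["mount"]))
p=c["pixels"];hsv=cv2.cvtColor(p,cv2.COLOR_BGR2HSV);h,s=hsv[...,0].astype(int),hsv[...,1]
for nm,m,z in(("red",((h<8)|(h>172))&(s>100),.086),("green",(abs(h-60)<25)&(s>60),.058)):
    for k in blobs(m,200):
        w=plane(c,k[:,0],z,P);q=cv2.minEnclosingCircle((w[:,:2]*1000).astype(np.float32));print(nm,k[:,0].mean(0),np.round(q[0],1),round(q[1],1),(T[:3,:3].T@(np.r_[np.array(q[0])/1000,z]-T[:3,3])).round(4))
s=viewer.camera("side");np.savez("pics/s4.npz",**s)
cv2.imwrite("pics/z4.png",np.vstack([cv2.resize(p[130:280,136:376],(480,300)),cv2.resize(s["pixels"][165:255,160:304],(480,300),interpolation=cv2.INTER_CUBIC)]))
E
```

```text
7.2667 [0.6353 0.0601 0.1373] 0.08700354123069319 [-0.4 -0.1  0.3]
red [251.57777778 212.40555556] [635.3  60.8] 25.6 [ 0.0003 -0.0007  0.0513]
green [229.61392405 187.81012658] [635.2  71.6] 28.8 [ 0.0038 -0.0109  0.0793]
```

View pics/z4.png

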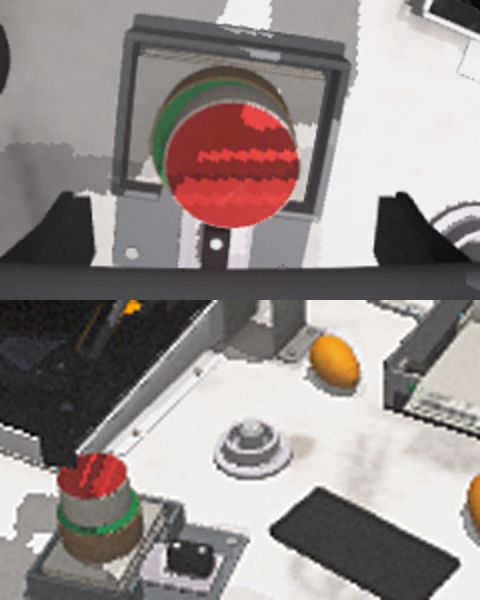

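The ring sits flat around the post at (252,447), and the small roll is now exposed on top.

>>> arm_command(
  delta_rot=[
    [0,0,0],
    [0,0,0],
    [0,0,0],
    [0,0,0],
    [0,0,0],
    [0,0,0],
    [0,0,0],
    [0,0,0],
    [0,0,0],
    [0,0,0],
    [0,0,0],
    [0,0,0],
  ],
  delta_pos=[
    [0,-0.001,0.02],
    [0,-0.001,0.04],
    [0,-0.001,0.06],
    [0,-0.001,0.07],
    [0,-0.001,0.07],
    [0,-0.001,0.07],
    [0,-0.001,0.07],
    [0,-0.001,0.07],
    [0,-0.001,0.07],
    [0,-0.001,0.07],
    [0,-0.001,0.07],
    [0,-0.001,0.07],
  ],
  gripper=[-1,-1,-1,-1,-1,0,0.5,0.5,0.5,0.5,0.5,0.5],
  grip_force=20,
)

```text
time: 8.37
position: [0.6357, 0.0617, 0.0681]
tool_rot: [0.986, 0.166, 0.0, 0.0]
ft_force: [-1.1, -0.1, 2.9]
grip_width: 0.0525
grip_force: 20.0
```

>>> arm_command(
  delta_rot=[
    [0,0,0],
    [0,0,0],
    [0,0,0],
    [0,0,0],
    [0,0,0],
    [0,0,0],
    [0,0,0],
    [0,0,0],
    [0,0,0],
    [0,0,0],
    [0,0,0],
    [0,0,0],
  ],
  delta_pos=[
    [0,0,-0.015],
    [0,0,-0.03],
    [0.003,-0.015,-0.035],
    [0.008,-0.04,-0.035],
    [0.014,-0.07,-0.035],
    [0.02,-0.1,-0.035],
    [0.026,-0.13,-0.035],
    [0.031,-0.15,-0.025],
    [0.031,-0.153,0],
    [0.031,-0.153,0.02],
    [0.031,-0.153,0.022],
    [0.031,-0.153,0.022],
  ],
  gripper=[0.5,0.5,0.5,0.5,0.5,0.5,0.5,0.5,0.5,0.5,0.5,0.5],
)

```text
time: 9.37
position: [0.6127, 0.217, 0.0439]
tool_rot: [0.986, 0.167, -0.002, -0.0]
ft_force: [0.3, -0.7, 0.2]
grip_width: 0.0523
grip_force: 20.0
```

```bash
python3 - <<'E'
from h import *
o=status.get_obs();print(o["time"],o["position"].round(4),o["grip_width"],o["ft_force"].round(1))
c,P=wrist();np.savez("pics/w5.npz",P=P,**c);T=P@np.linalg.inv(np.array(c["mount"]))
p=c["pixels"];s=viewer.camera("side");np.savez("pics/s5.npz",**s)
cv2.imwrite("pics/z5.png",np.vstack([cv2.resize(p[130:280,136:376],(480,300)),cv2.resize(s["pixels"][215:335,90:282],(480,300),interpolation=cv2.INTER_CUBIC)]))
E
```

```text
9.3667 [0.6127 0.217  0.0439] 0.05228260146561465 [ 0.3 -0.7  0.2]
```

View pics/z5.png

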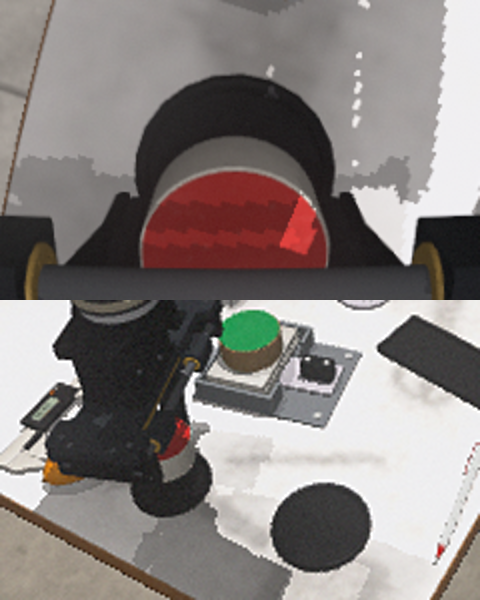

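```bash
python3 - <<'E'
from h import *
c=load("pics/w5.npz");P=c["P"];T=P@np.linalg.inv(np.array(c["mount"]))
pts=np.array([(136,155),(334,155),(235,75),(160,110),(308,108)])/2+[136,130]
w=plane(c,pts,.008,P);t=(w-T[:3,3])@T[:3,:3];print(t.round(4))
from scipy.optimize import least_squares
print(least_squares(lambda q:np.hypot(*(t[:,:2]-q).T)-.0365,[0,0]).x.round(4))
s=load("pics/s5.npz")
E
```

```text
[[ 0.0104 -0.0346  0.0358]
 [ 0.0104  0.0358  0.0358]
 [ 0.0392  0.0006  0.0357]
 [ 0.0269 -0.0254  0.0358]
 [ 0.0276  0.0258  0.0357]]
[0.0019 0.0006]
```

>>> arm_command(
  delta_rot=[
    [0,0,0],
    [0,0,0],
    [0,0,0],
    [0,0,0],
    [0,0,0],
    [0,0,0],
    [0,0,0],
    [0,0,0],
    [0,0,0],
    [0,0,0],
    [0,0,0],
    [0,0,0],
  ],
  delta_pos=[
    [0.002,0.001,0.005],
    [0.002,0.001,0.013],
    [0.002,0.001,0.021],
    [0.002,0.001,0.028],
    [0.002,0.001,0.031],
    [0.002,0.001,0.031],
    [0.002,0.001,0.031],
    [0.002,0.001,0.031],
    [0.002,0.001,0.031],
    [0.002,0.001,0.01],
    [0.002,0.001,-0.03],
    [0.002,0.001,-0.07],
  ],
  gripper=[0.5,0.5,0.5,0.5,0.5,0.5,0.1,-0.5,-0.6,-0.6,-0.8,-1],
)

```text
time: 10.47
position: [0.6154, 0.2158, 0.1152]
tool_rot: [0.986, 0.166, -0.002, -0.0]
ft_force: [1.4, -0.3, 1.2]
grip_width: 0.0759
grip_force: 0.0
```

>>> arm_command(
  delta_rot=[
    [0,0,0],
    [0,0,0],
    [0,0,0],
    [0,0,0],
    [0,0,0],
    [0,0,0],
    [0,0,0],
    [0,0,0],
    [0,0,0],
  ],
  delta_pos=[
    [0,0,-0.01],
    [-0.004,0.02,-0.01],
    [-0.01,0.05,-0.01],
    [-0.017,0.085,-0.01],
    [-0.024,0.12,-0.005],
    [-0.03,0.147,0],
    [-0.031,0.152,0],
    [-0.031,0.152,0],
    [-0.031,0.152,0],
  ],
  gripper=[-1,-1,-1,-1,-1,-1,-1,-1,-1],
)

```text
time: 11.22
position: [0.6373, 0.0625, 0.1157]
tool_rot: [0.986, 0.166, 0.0, -0.0]
ft_force: [-0.5, 1.1, 0.0]
grip_width: 0.0873
grip_force: 0.0
```

```bash
python3 - <<'E'
from h import *
o=status.get_obs();print(o["time"],o["position"].round(4),o["grip_width"],o["ft_force"].round(1))
c,P=wrist();np.savez("pics/w6.npz",P=P,**c);T=P@np.linalg.inv(np.array(c["mount"]))
p=c["pixels"];hsv=cv2.cvtColor(p,cv2.COLOR_BGR2HSV);h,s=hsv[...,0].astype(int),hsv[...,1]
for nm,m,z in(("red",((h<8)|(h>172))&(s>100),.031),("green",(abs(h-60)<25)&(s>60),.058)):
    for k in blobs(m,200):
        w=plane(c,k[:,0],z,P);q=cv2.minEnclosingCircle((w[:,:2]*1000).astype(np.float32));print(nm,k[:,0].mean(0),np.round(q[0],1),round(q[1],1),(T[:3,:3].T@(np.r_[np.array(q[0])/1000,z]-T[:3,3])).round(4))
s=viewer.camera("side");np.savez("pics/s6.npz",**s)
cv2.imwrite("pics/z6.png",np.vstack([cv2.resize(p[80:280,96:416],(480,300)),cv2.resize(s["pixels"][215:335,90:282],(480,300),interpolation=cv2.INTER_CUBIC)]))
E
```

```text
11.2167 [0.6373 0.0625 0.1157] 0.08725078982636311 [-0.5  1.1  0. ]
red [ 92.0729927  168.73722628] [616.3 216. ] 25.5 [ 0.0303 -0.1519  0.0848]
green [248.85167464 214.77990431] [631.8  63.7] 30.8 [-0.0047 -0.0029  0.0577]
```

View pics/z6.png

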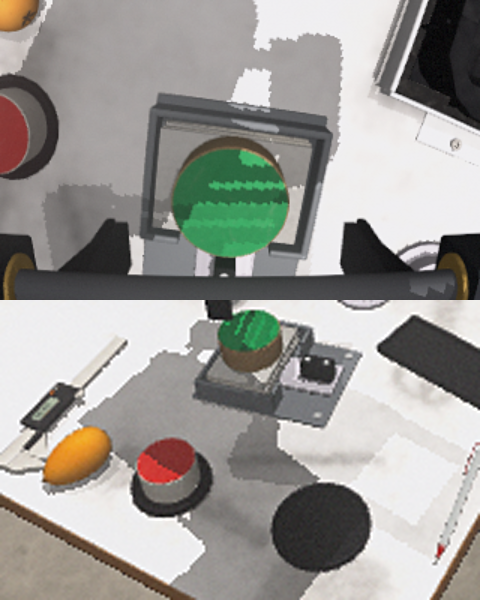

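The small roll stands in its nest at (172,475), and the large roll is at (230,200) in the upper crop.

>>> arm_command(
  delta_rot=[
    [0,0,0],
    [0,0,0],
    [0,0,0],
    [0,0,0],
    [0,0,0],
    [0,0,0],
    [0,0,0],
    [0,0,0],
    [0,0,0],
    [0,0,0],
    [0,0,0],
    [0,0,0],
  ],
  delta_pos=[
    [-0.005,-0.003,0.01],
    [-0.005,-0.003,0.03],
    [-0.005,-0.003,0.055],
    [-0.005,-0.003,0.07],
    [-0.005,-0.003,0.076],
    [-0.005,-0.003,0.076],
    [-0.005,-0.003,0.076],
    [-0.005,-0.003,0.076],
    [-0.005,-0.003,0.076],
    [-0.005,-0.003,0.076],
    [-0.005,-0.003,0.076],
    [-0.005,-0.003,0.076],
  ],
  gripper=[-1,-1,-1,-1,-1,-1,0,0.3,0.3,0.3,0.3,0.3],
  grip_force=20,
)

```text
time: 12.32
position: [0.6322, 0.0634, 0.0405]
tool_rot: [0.986, 0.166, 0.001, 0.0]
ft_force: [0.2, -0.3, 4.1]
grip_width: 0.0625
grip_force: 20.0
```

>>> arm_command(
  delta_rot=[
    [0,0,0],
    [0,0,0],
    [0,0,0],
    [0,0,0],
    [0,0,0],
    [0,0,0],
    [0,0,0],
    [0,0,0],
    [0,0,0],
    [0,0,0],
    [0,0,0],
    [0,0,0],
  ],
  delta_pos=[
    [0,0,-0.015],
    [0,0,-0.035],
    [-0.01,-0.016,-0.04],
    [-0.026,-0.041,-0.04],
    [-0.043,-0.068,-0.04],
    [-0.06,-0.095,-0.04],
    [-0.077,-0.122,-0.04],
    [-0.094,-0.149,-0.04],
    [-0.107,-0.169,-0.025],
    [-0.1115,-0.176,-0.01],
    [-0.1115,-0.176,-0.007],
    [-0.1115,-0.176,-0.007],
  ],
  gripper=[0.3,0.3,0.3,0.3,0.3,0.3,0.3,0.3,0.3,0.3,0.3,0.3],
)

```text
time: 13.32
position: [0.4681, 0.1933, 0.0459]
tool_rot: [0.986, 0.167, -0.001, 0.0]
ft_force: [0.6, -0.2, -0.4]
grip_width: 0.0622
grip_force: 20.0
```

```bash
python3 - <<'E'
from h import *
o=status.get_obs();print(o["time"],o["position"].round(4),o["grip_width"],o["ft_force"].round(1))
c,P=wrist();np.savez("pics/w7.npz",P=P,**c);T=P@np.linalg.inv(np.array(c["mount"]))
p=c["pixels"];s=viewer.camera("side");np.savez("pics/s7.npz",**s)
cv2.imwrite("pics/z7.png",np.vstack([cv2.resize(p[130:280,136:376],(480,300)),cv2.resize(s["pixels"][215:335,130:322],(480,300),interpolation=cv2.INTER_CUBIC)]))
E
```

```text
13.3167 [0.4681 0.1933 0.0459] 0.062200662735336115 [ 0.6 -0.2 -0.4]
```

View pics/z7.png

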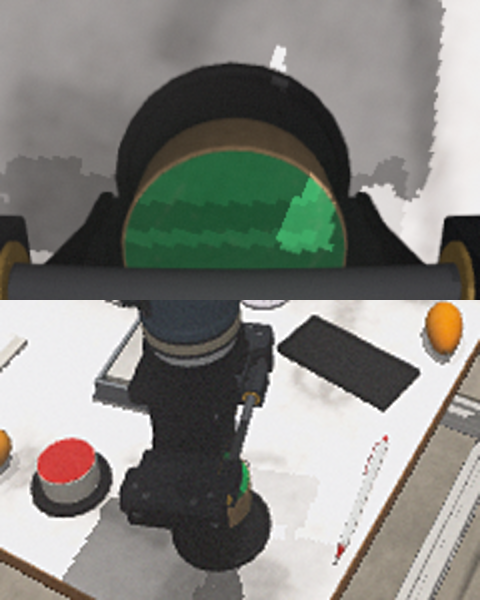

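```bash
python3 - <<'E'
from h import *
from scipy.optimize import least_squares
c=load("pics/w7.npz");P=c["P"];T=P@np.linalg.inv(np.array(c["mount"]))
pts=np.array([(117,155),(351,155),(234,62)])/2+[136,130]
t=(plane(c,pts,.008,P)-T[:3,3])@T[:3,:3];print(t.round(4))
print(least_squares(lambda q:np.hypot(*(t[:,:2]-q).T)-.0435,[0,0]).x.round(4))
E
```

```text
[[ 0.0096 -0.042   0.0379]
 [ 0.0096  0.0424  0.0379]
 [ 0.0433  0.0002  0.0379]]
[-0.0003  0.0002]
```

>>> arm_command(
  delta_rot=[
    [0,0,0],
    [0,0,0],
    [0,0,0],
    [0,0,0],
    [0,0,0],
    [0,0,0],
    [0,0,0],
    [0,0,0],
    [0,0,0],
    [0,0,0],
    [0,0,0],
    [0,0,0],
  ],
  delta_pos=[
    [0,0,0.007],
    [0,0,0.016],
    [0,0,0.025],
    [0,0,0.03],
    [0,0,0.032],
    [0,0,0.032],
    [0,0,0.032],
    [0,0,0.032],
    [0,0,0.032],
    [0,0,0.01],
    [0,0,-0.03],
    [0,0,-0.07],
  ],
  gripper=[0.3,0.3,0.3,0.3,0.3,0.3,-0.2,-0.8,-0.8,-0.8,-0.8,-1],
)

```text
time: 14.42
position: [0.4674, 0.193, 0.1169]
tool_rot: [0.986, 0.166, -0.002, 0.0]
ft_force: [1.0, 0.9, -0.3]
grip_width: 0.0799
grip_force: 0.0
```

>>> arm_command(
  delta_rot=[
    [0,0,0],
    [0,0,1],
    [0,0,3],
    [0,0,5],
    [0,0,7],
    [0,0,7],
    [0,0,7],
    [0,0,7],
    [0,0,7],
  ],
  delta_pos=[
    [0.003,0.01,-0.01],
    [0.01,0.035,-0.02],
    [0.018,0.068,-0.02],
    [0.027,0.1,-0.02],
    [0.036,0.133,-0.02],
    [0.044,0.163,-0.02],
    [0.046,0.17,-0.02],
    [0.046,0.17,-0.02],
    [0.046,0.17,-0.02],
  ],
  gripper=[-1,-1,-1,-1,-1,-1,-1,-1,-1],
)

```text
time: 15.17
position: [0.5669, 0.0479, 0.1365]
tool_rot: [0.994, 0.105, -0.001, -0.0]
ft_force: [-0.8, 1.1, -0.4]
grip_width: 0.0875
grip_force: 0.0
```

```bash
python3 - <<'E'
from h import *
o=status.get_obs();print(o["time"],o["position"].round(4),o["grip_width"],o["ft_force"].round(1))
c,P=wrist();np.savez("pics/w8.npz",P=P,**c);T=P@np.linalg.inv(np.array(c["mount"]))
p=c["pixels"];s=viewer.camera("side");np.savez("pics/s8.npz",**s)
for k in blobs(p.max(2)<75,60):
    u=k[:,0].mean(0)
    if abs(u[0]-250)<60 and u[1]<250:
        t=((plane(c,k[:,0],.031,P)-T[:3,3])@T[:3,:3])[:,:2]*1000
        r=cv2.minAreaRect(t.astype(np.float32));print(u,np.round(r[0],1),np.round(r[1],1),r[2])
cv2.imwrite("pics/z8.png",np.vstack([cv2.resize(p[80:280,96:416],(640,400)),cv2.resize(s["pixels"][240:335,90:394],(640,200),interpolation=cv2.INTER_CUBIC)]))
E
```

```text
15.1667 [0.5669 0.0479 0.1365] 0.08750729714794966 [-0.8  1.1 -0.4]
[253.70833333 193.09375   ] [-0.   0.7] [12.3 36.3] 89.61112976074219
[254.33078101 118.21592649] [63.7 -0.4] [78.4 96.8] 1.3851945400238037
```

View pics/z8.png

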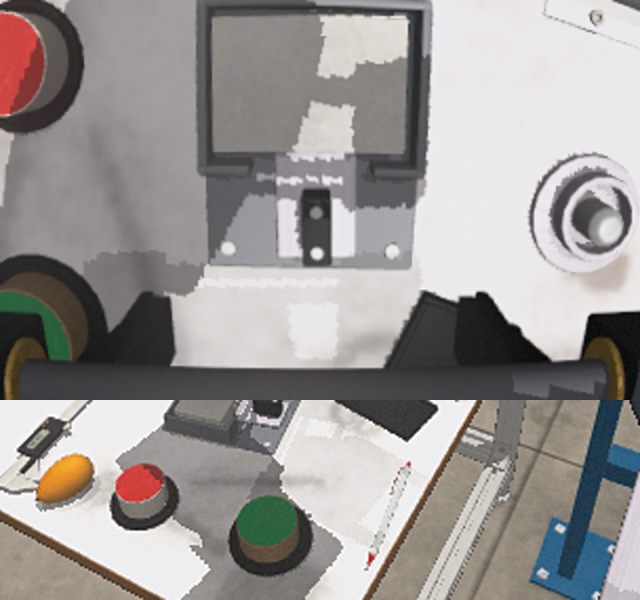

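The grip is centred at (316,228) and lined up with the tool. Both rolls stand in their nests, at (140,490) and (268,530).

>>> arm_command(
  delta_rot=[
    [0,0,0],
    [0,0,0],
    [0,0,0],
    [0,0,0],
    [0,0,0],
    [0,0,0],
    [0,0,0],
    [0,0,0],
    [0,0,0],
    [0,0,0],
    [0,0,0],
    [0,0,0],
  ],
  delta_pos=[
    [0,0.001,0.03],
    [0,0.001,0.06],
    [0,0.001,0.09],
    [0,0.001,0.11],
    [0,0.001,0.118],
    [0,0.001,0.122],
    [0,0.001,0.122],
    [0,0.001,0.122],
    [0,0.001,0.122],
    [0,0.001,0.122],
    [0,0.001,0.122],
    [0,0.001,0.122],
  ],
  gripper=[-1,-1,-0.5,-0.5,-0.5,-0.5,0.5,1,1,1,1,1],
  grip_force=40,
)

```text
time: 16.27
position: [0.5684, 0.0466, 0.0153]
tool_rot: [0.994, 0.106, 0.001, 0.0]
ft_force: [0.1, 0.5, -0.0]
grip_width: 0.0329
grip_force: 0.0
```

>>> arm_command(
  delta_rot=[
    [0,0,0],
    [0,0,0],
  ],
  delta_pos=[
    [0,0,0],
    [0,0,0],
  ],
  gripper=[1,1],
)

```text
time: 16.43
position: [0.5681, 0.0466, 0.0148]
tool_rot: [0.994, 0.106, 0.0, 0.0]
ft_force: [1.0, -0.1, -0.1]
grip_width: 0.02
grip_force: 0.0
```

>>> arm_command(
  delta_rot=[
    [0,0,0],
    [0,0,0],
    [0,0,0],
    [0,0,0],
  ],
  delta_pos=[
    [0,0,0],
    [0,0,0],
    [0,0,0],
    [0,0,0],
  ],
  gripper=[1,1,1,1],
)

```text
time: 16.77
position: [0.5679, 0.0468, 0.0146]
tool_rot: [0.994, 0.106, -0.0, -0.0]
ft_force: [-1.0, 0.0, 1.9]
grip_width: 0.0136
grip_force: 39.9
```

>>> arm_command(
  delta_rot=[
    [0,0,0],
    [0,0,0],
    [0,0,0],
    [0,0,0],
    [0,0,0],
    [0,0,0],
    [0,0,0],
    [0,0,0],
    [0,0,0],
    [0,0,0],
  ],
  delta_pos=[
    [-0.003,0,0],
    [-0.01,0,0],
    [-0.018,0,0],
    [-0.027,0,0],
    [-0.036,0,0],
    [-0.045,0,0],
    [-0.054,0,0],
    [-0.063,0,0],
    [-0.07,0,0],
    [-0.072,0,0],
  ],
  gripper=[1,1,1,1,1,1,1,1,1,1],
)

```text
time: 17.6
position: [0.4949, 0.0315, 0.0146]
tool_rot: [0.994, 0.105, -0.002, -0.0]
ft_force: [1.7, 0.4, 1.8]
grip_width: 0.0138
grip_force: 39.9
```

```bash
python3 - <<'E'
from h import *
o=status.get_obs();print(o["time"],o["position"].round(4),o["grip_width"],o["ft_force"].round(1))
c,P=wrist();np.savez("pics/w9.npz",P=P,**c);s=viewer.camera("side");np.savez("pics/s9.npz",**s)
cv2.imwrite("pics/z9.png",np.vstack([cv2.resize(c["pixels"][80:280,96:416],(480,300)),cv2.resize(s["pixels"][185:275,160:304],(480,300),interpolation=cv2.INTER_CUBIC)]))
E
```

```text
17.6 [0.4949 0.0315 0.0146] 0.013796416657765678 [1.7 0.4 1.8]
```

View pics/z9.png

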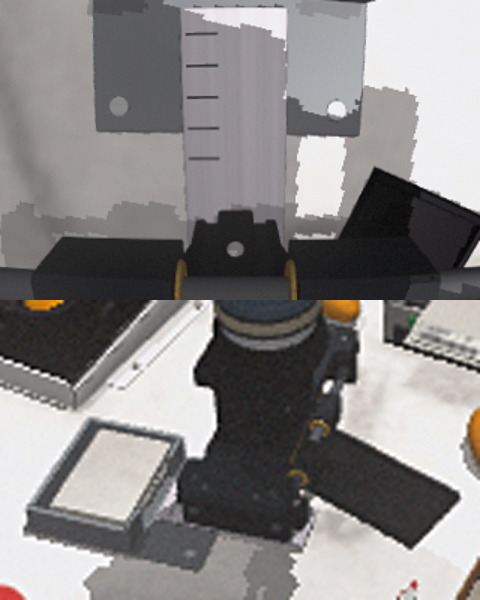

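The gauge is out clear of the stops, with its end at (235,8). The cards lie flat in the tray at (118,475), so I carry the gauge to the cradle.

>>> arm_command(
  delta_rot=[
    [0,0,0],
    [0,0,0],
    [0,0,0],
    [0,0,4],
    [0,0,9],
    [0,0,14],
    [0,0,19],
    [0,0,22],
    [0,0,22],
    [0,0,22],
    [0,0,22],
  ],
  delta_pos=[
    [-0.005,0,-0.01],
    [-0.012,0,-0.03],
    [-0.02,0,-0.05],
    [-0.035,0.01,-0.05],
    [-0.05,0.02,-0.05],
    [-0.065,0.033,-0.05],
    [-0.078,0.044,-0.05],
    [-0.081,0.046,-0.045],
    [-0.081,0.046,-0.035],
    [-0.081,0.046,-0.035],
    [-0.081,0.046,-0.035],
  ],
  gripper=[1,1,1,1,1,1,1,1,1,1,1],
)

```text
time: 18.62
position: [0.4276, -0.0303, 0.0496]
tool_rot: [0.996, -0.086, -0.001, -0.0]
ft_force: [0.3, -0.0, -1.9]
grip_width: 0.0135
grip_force: 39.9
```

```bash
python3 - <<'E'
from h import *
o=status.get_obs();print(o["time"],o["position"].round(4),o["tool_rot"].round(3),o["grip_width"],o["ft_force"].round(1))
c,P=wrist();np.savez("pics/w10.npz",P=P,**c);s=viewer.camera("side");np.savez("pics/s10.npz",**s)
cv2.imwrite("pics/z10.png",np.vstack([cv2.resize(c["pixels"][80:280,96:416],(480,300)),cv2.resize(s["pixels"][185:275,180:324],(480,300),interpolation=cv2.INTER_CUBIC)]))
E
```

```text
18.6167 [ 0.4276 -0.0303  0.0496] [ 0.996 -0.086 -0.001 -0.   ] 0.013498143672762523 [ 0.3 -0.  -1.9]
```

View pics/z10.png

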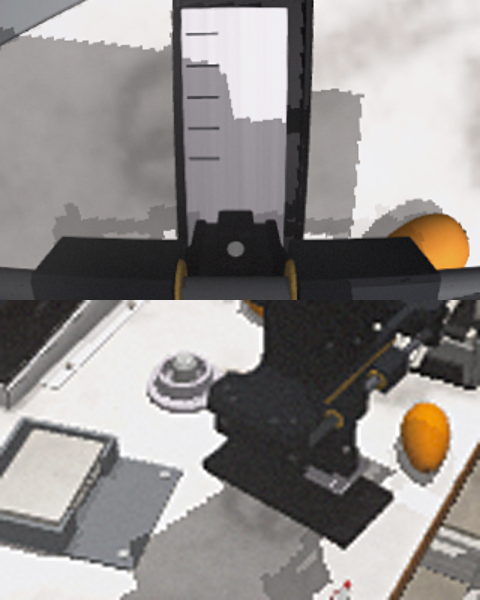

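```bash
python3 - <<'E'
from h import *
c=load("pics/w10.npz");P=c["P"];T=P@np.linalg.inv(np.array(c["mount"]));p=c["pixels"]
f=lambda q,z:((plane(c,np.array(q,float)/1.5+[96,80],z,P)-T[:3,3])@T[:3,:3]*1000).round(1)[:,:2].tolist()
print("L",f([(174,20),(178,200)],.008),"R",f([(313,20),(304,210)],.008))
print("gauge L,R,top",f([(182,30),(182,200),(288,30),(287,200),(235,8)],.044))
col=p[55:110,248:258].mean((1,2)).round().astype(int);print(list(col))
print([((plane(c,[(253,r)],.008,P)-T[:3,3])@T[:3,:3]*1000)[0,0].round(1) for r in(70,75,80,85)])
E
```

```text
L [[89.8, -27.6], [3.9, -28.0]] R [[90.1, 35.2], [-1.4, 34.0]]
gauge L,R,top [[84.0, -19.7], [17.2, -21.4], [84.0, 19.6], [17.2, 20.8], [92.1, -0.1]]
[np.int64(239), np.int64(239), np.int64(239), np.int64(239), np.int64(240), np.int64(239), np.int64(239), np.int64(239), np.int64(239), np.int64(239), np.int64(239), np.int64(239), np.int64(240), np.int64(239), np.int64(240), np.int64(246), np.int64(217), np.int64(22), np.int64(47), np.int64(55), np.int64(58), np.int64(48), np.int64(25), np.int64(54), np.int64(54), np.int64(58), np.int64(53), np.int64(48), np.int64(37), np.int64(69), np.int64(214), np.int64(236), np.int64(238), np.int64(236), np.int64(236), np.int64(237), np.int64(237), np.int64(237), np.int64(237), np.int64(237), np.int64(237), np.int64(237), np.int64(237), np.int64(237), np.int64(237), np.int64(237), np.int64(237), np.int64(236), np.int64(237), np.int64(237), np.int64(237), np.int64(237), np.int64(237), np.int64(237), np.int64(237)]
[np.float64(105.5), np.float64(102.0), np.float64(98.6), np.float64(95.1)]
```

>>> arm_command(
  delta_rot=[
    [0,0,0],
    [0,0,0],
    [0,0,0],
    [0,0,0],
    [0,0,0],
    [0,0,0],
    [0,0,0],
    [0,0,0],
    [0,0,0],
    [0,0,0],
  ],
  delta_pos=[
    [0,0.0035,0.005],
    [0,0.0035,0.013],
    [0,0.0035,0.022],
    [0,0.0035,0.03],
    [0,0.0035,0.034],
    [0,0.0035,0.035],
    [0,0.0035,0.035],
    [0,0.0035,0.035],
    [0,0.0035,0.035],
    [0,0.0035,0.035],
  ],
  gripper=[1,1,1,1,1,1,1,0.3,0.1,0.1],
)

```text
time: 19.55
position: [0.4275, -0.0338, 0.0143]
tool_rot: [0.996, -0.086, -0.0, -0.0]
ft_force: [0.0, 0.4, -0.1]
grip_width: 0.0266
grip_force: 0.0
```

>>> arm_command(
  delta_rot=[
    [0,0,0],
    [0,0,0],
    [0,0,0],
    [0,0,0],
    [0,0,0],
    [0,0,0],
    [0,0,0],
    [0,0,0],
    [0,0,0],
    [0,0,0],
  ],
  delta_pos=[
    [0,0,0],
    [0,0,-0.02],
    [0,0,-0.05],
    [0,0,-0.09],
    [0,0,-0.13],
    [0,0,-0.17],
    [0,0,-0.2],
    [0.03,0,-0.22],
    [0.05,0,-0.22],
    [0.05,0,-0.22],
  ],
  gripper=[0.1,0.1,0.1,0.1,0.1,0.1,0.1,0.1,0.1,0.1],
)

```text
time: 20.38
position: [0.4822, -0.0441, 0.237]
tool_rot: [0.996, -0.086, 0.005, 0.001]
ft_force: [0.4, -0.1, 0.4]
grip_width: 0.0389
grip_force: 0.0
```

```bash
python3 - <<'E'
from h import *
o=status.get_obs();print(o["time"],o["position"].round(4),o["tool_rot"].round(3),o["grip_width"],o["ft_force"].round(1))
c,P=wrist();s=viewer.camera("side")
cv2.imwrite("pics/z11.png",np.vstack([cv2.resize(c["pixels"][60:280,60:412],(480,300)),cv2.resize(s["pixels"][185:335,120:360],(480,300),interpolation=cv2.INTER_CUBIC)]))
E
```

```text
20.3833 [ 0.4822 -0.0441  0.237 ] [ 0.996 -0.086  0.005  0.001] 0.038927548943690785 [ 0.4 -0.1  0.4]
```

View pics/z11.png

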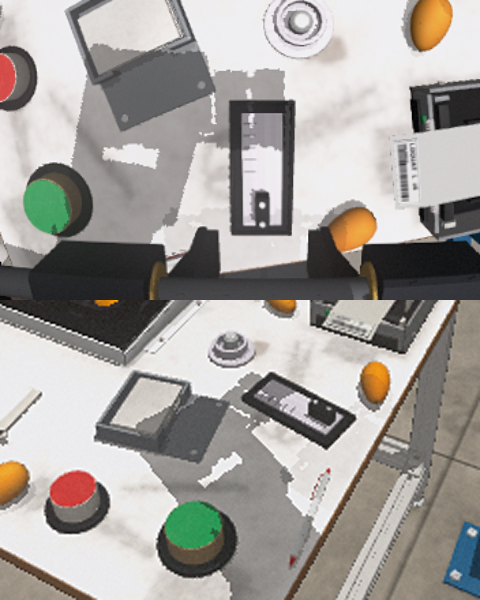

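The gauge lies flat in the cradle at (262,170), the ring is on its post at (300,18), both rolls are in their nests, and the cards are flat inside the tray walls. Everything is in place, so I hand in.

```bash
python3 -c "
from rig import robot
print(robot.hand_in())"
```

```text
the job is handed in; nothing more can be done
None
```

The job is handed in after about 20 s of robot time: the ring is on its post, both rolls stand in their nests, the gauge lies flat in the cradle, and the cards lie flat in their tray; the final camera images show this, but no verdict came back.

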